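Roll a sample cylinder under the palm into its bench dock and bolt it in

TASK

Dock the sample cylinder for storage: with a flat hand on top, roll it along the worktop (do not lift it) onto the dock, pressing it down firmly so that it tips the sprung keeper flap flat and passes under the two hooked cheeks, and on until it is fully home against the stop and the keeper has sprung up behind it. Lay the hand on softly, roll slowly and feel your way: never press or knock the cylinder with more than 25 N. Only then push the slide bolt fully in, so that the keeper cannot be pressed down again, and leave the things round about where they are.

Things in the scene. Friction and masses are not known exactly. Their poses are not given: they have to be found in the camera images.
- cylinder: Metal sample cylinder lying in front of the dock: body 90 mm in diameter, 120 mm long, with a neck 24 mm thick, 30 mm long at each end; 0.5 to 0.95 kg, too thick to grip. Origin at its centre, x along the cylinder (y, z turn as it rolls). Starts square with the dock to 2 degrees. Stops by itself on the level, rolls back off a slope; friction with the hand 0.5 or more. Hard: touching it faster than about 15 mm/s already knocks at 25 N.
- dock: Low steel dock fixed to the worktop. Origin on the worktop below the axis of a cylinder that is fully home; z up, +y is the direction in which the cylinder is rolled in, -x side nearer the robot. Base plate 4 mm thick, 192 mm wide, from y = -72 to 70 mm, with a bevelled front lip that rises from the worktop at y = -94 mm to the plate's top at y = -72 mm.
- home (a point): Where the cylinder's centre is when fully home: dock x = 0, y = 0, 49 mm above the worktop; axes as the dock. The cylinder starts 150 to 200 mm before it. The body then touches the buffer of the upright stop, whose face is at dock y = 45 mm, 37 to 61 mm above the worktop (wall behind it to 67 mm).
- cheek_tip (a point): Front lower edge of the hooked cheek nearer the robot (dock x = -76, y = -26 mm, 63.5 mm above the worktop); the other cheek is its mirror image at x = +76 mm. Each is 8 mm thick, its top 78 mm above the worktop. The cylinder's body passes between them (12 mm to spare at each end), its necks under them, 2.5 mm to spare when it lies on the plate; carried higher, the necks strike them.
- keeper (a joint): Sprung flap let into the base plate, 116 mm wide along dock x, hinged at dock y = -55 mm, free edge at y = -30 mm. 0 rad: up, edge 8 mm above the plate; 0.314: flush. Sinks at about 14 N on its edge, flush at 22 N: 12 to 17 N on top of the cylinder's weight must be pressed on the cylinder as it rolls over. Springs up behind it only when it is within about 4 mm of the stop.
- bolt (a joint): Flat slide bolt on the side of the dock nearer the robot. Starts drawn out, at 0 to 0.003 m; slides along dock +x and at 0.024 m is fully in, under the raised keeper. Friction about 2 N; it stays where it is left.
- bolt_knob (a point): Upright knob of the slide bolt (moves with it): 14 mm thick, standing 6 to 46 mm above the worktop; the point is on its axis, 32 mm above the worktop. With the bolt at 0 it is at dock x = -120, y = -30 mm, free to be pushed from its outer (-x) side.
- label_roll: Bystander: white roll of labels, 64 mm across, 30 mm high, origin under its centre. Leave alone.
- tape_roll: Bystander: green roll of tape, 52 mm across, 19 mm high, origin under its centre. Leave alone.
- slide_box: Bystander: blue slide box, 60 x 83 x 28 mm, origin under its centre. Leave alone.
- bench_timer: Bystander: upright bench timer, 59 x 55 x 92 mm, origin under its centre. Leave alone.
- scissors: Bystander: scissors with blue handles, lying flat, 200 mm long, 9 mm high. Leave alone.
- forceps: Bystander: steel forceps, 128 mm long, 9 mm high. Leave alone.

How it is judged:
By the outcome, as a careful person would: the job done as asked, in the order asked, and still so for the second after the job is handed in, with the robot touching nothing.
It also fails if it takes over 70 s, if anything falls off the work surface, if the arm or the gripper's body presses on something with over 40 N, if the wrist force passes 120 N, or if a joint passes its speed limit or range.

ROBOT

A 6-joint arm with a two-finger parallel gripper is mounted at the origin on a cart in front of the work surface, level with it; the furniture and walls round the work are solid. World frame = base frame: x ahead of the robot, y to its left, z up, the work surface at z = 0. Lengths are in mm, angles in rad, forces in N, time in s.
With the tool pointing down it reaches from about 325 to 775 mm from the base axis. Payload 9.3 kg.
Tool frame: the origin (TCP) lies at the very end of the fingers, on their centre line; the grasp point (between the pads) lies robot.pinch_z behind it (robot.pinch_z is the distance from the TCP to the grasp point, in mm); z points along the fingers, y is the line along which they close (so a half turn about z gives the same grasp; the last joint's range is limited). The gripper opens to 85 mm and grips with 20 to 120 N. Pads are 22 mm wide; open, the fingers measure 114 mm over their backs; the gripper's body (76 mm by 85 mm) begins 54 mm behind the grasp point. The pads swing forward as they close: fully open they stand 13 mm farther back than shut.
Start: joints at [-1.388, 0.259, 0.021, 1.334, 0, 1.418], TCP at [181.232, -519.28, 231.279] pointing down, gripper open.
Joint ranges: [-3.04, 3.04], [-0.91, 1.82], [-1.04, 1.36], [-1.92, 1.95], [-1.52, 1.45], [-3.14, 3.14]. Speed limits (rad/s): [2.22, 2.22, 2.79, 3.14, 3.14, 3.14].

INTERFACE

Orientations are given as a 3x3 rotation matrix whose columns are the frame's x, y, z axes.
In Python, from plant import robot, capture, calibration, spotter gives the robot as it stands.
- The arm moves only by the tool drive_tool, never from a script. Its argument "motion" is a list of rows, each an object with "gripper": the opening, from 0 (shut) to 1 (fully open); "linear": the shift along the tool's x, y, z in mm, a list of three; "turn": the turn, a rotation vector about the tool's x, y, z in rad, a list of three. A call has 1 to 12 rows; each row shifts and turns the commanded pose from where the row before left it, along the tool's axes as they then stand; what a row does not reach is not made up. A row lasts 1/8 s, in which the tool goes at most 62.5 mm and 10.7 degrees, less where a joint would pass 70% of its speed; a pose out of reach is approached as far as the arm can. A call is refused whole if a number of a shift passes 62.5 or a number of a turn 0.188, either way. A call with a gripper value outside its range is refused whole. The fingers move at their own pace and stop on an object; "squeeze" is the grip in N (left out, the last holds). Time passes only in rows, so rows that do not move let the fingers close. It gives the time, the measured TCP pose, the force, the opening and the grip force at its end, in the units of the state.
- robot.get_state(): the state, without advancing time (a new reading comes with each control period).
- capture(name): name is "side" or "top" or "wrist"; returns (picture, depth): 384x512x3 uint8, red, green, blue; 384x512 float32, mm along the optical axis (not along the pixel's ray), 0 where there is no reading.
- calibration(name): a dict with "camera_matrix" (3x3 intrinsics, pixels), "k1" (the pictures are not rectified: a ray, as slopes to the right and down, at radius r is drawn at 1 + k1 r^2 times it, then the intrinsics apply), "rvec" (rotation vector, rad) and "tvec" (3), from world to camera coordinates, as OpenCV has them. Camera axes: x right, y down, z forward; pixel columns grow to the right and rows downward; lengths in mm; the calibration is good to about 2 mm. A picture is of the moment at which its call begins: read the wrist's pose just before it. calibration takes no time and is no camera call; for the wrist camera it gives the pose at the moment of the call.
- robot.close_job(): hands the job in; it is judged then, once.
Trained networks look in the newest picture that a camera, given by its name, has taken for a name from the list of things; names that differ only in an ending like _2 or _b are one class to them, and where a whole thing is asked for, a point or a joint stands for the part that bears it (a point fixed in the world has none). Each returns a list of dicts, best first, with "score" (0 to 1); they miss things now and then, are a little off and sometimes report something else, mostly with a low value. They report only what shows in the picture. A call takes as long as a camera call.
- spotter.trace(camera, query): "pixels" (384x512 bool, what is visible of it) and "box" ([left, top, right, bottom] in pixels, round what is visible of it).
- spotter.place_of(camera, query): "position" ([column, row] in pixels: a listed point, or the origin of a listed thing).
The state is a dict: "time": time; "joints": joint angles; "qvel": joint speeds; "effort": joint torques, N m; "eef_pos": TCP position; "ee_rot": TCP orientation; "force": force on the tool from outside, world axes, zero at the start; "ft_torque": the same for the moment, N m; "gripper_width": finger opening in mm; "grasp_force": force on a finger pad.
Only numpy, scipy, OpenCV 4.12 (cv2) and the standard library are available. Lean on these libraries where they do the work, as an engineer would, in place of code of your own. Each camera call takes 0.05 s, during which the arm holds its last target. There are 200 camera calls.

## Working session

There is one attempt and no reset: what is moved stays moved. The work goes in short steps, Python scripts to look and compute and a tool call to move; the robot and the scene stay as the last step left them, time stands still between calls to the robot, and variables do not carry over. Pictures are saved under pics/ and viewed, at most 10 in all, crops included, and the job is handed in when it is done.

Besides the shell and the picture viewer there is one more tool, called after "Request:" by a JSON object that holds its "api" and its "payload". drive_tool: Moves the arm, as the interface text tells. Its arguments: {"type":"object","properties":{"motion":{"type":"array"},"squeeze":{"type":"number"}},"required":["motion"]}

```bash
mkdir -p pics; ls
cat > h.py <<'E'
import numpy as np, cv2
from plant import robot, capture, calibration, spotter
def cam(n):
    c=calibration(n); K=np.array(c["camera_matrix"],float); R=cv2.Rodrigues(np.array(c["rvec"],float))[0]
    return K,np.array([c["k1"],0,0,0],float),R,np.array(c["tvec"],float).reshape(3)
def ray(n,px):
    K,d,R,t=cam(n)
    u=cv2.undistortPoints(np.array(px,float).reshape(-1,1,2),K,d).reshape(-1,2)
    dirs=np.c_[u,np.ones(len(u))]@R
    return -R.T@t,dirs
def atz(n,px,z):
    o,d=ray(n,px); return o+d*((z-o[2])/d[:,2])[:,None]
def cloud(n,depth,mask=None):
    m=(depth>0) if mask is None else (mask&(depth>0))
    r,c=np.nonzero(m); K,d,R,t=cam(n)
    u=cv2.undistortPoints(np.c_[c,r].astype(float).reshape(-1,1,2),K,d).reshape(-1,2)
    p=np.c_[u,np.ones(len(u))]*depth[r,c][:,None]
    return (p-t)@R
def proj(n,P):
    K,d,R,t=cam(n); return cv2.projectPoints(np.array(P,float).reshape(-1,1,3),cv2.Rodrigues(R)[0],t,K,d)[0].reshape(-1,2)
def save(n,img): cv2.imwrite(f"pics/{n}.png",img[:,:,::-1])
E
python3 - <<'E'
from h import *
print({k:np.round(v,3).tolist() for k,v in robot.get_state().items()}, robot.pinch_z)
ims=[]
for n in("side","top"):
    im,d=capture(n); np.savez(f"{n}0.npz",im=im,d=d); ims.append(im)
    print(n,"cam at",(ray(n,[256,192])[0]).round())
    for q,z in(("cylinder",49),("dock",0),("home",49),("cheek_tip",63.5),("bolt_knob",32),("keeper",4)):
        for r in spotter.place_of(n,q)[:2]: print(q,round(r["score"],2),np.round(r["position"],1),atz(n,r["position"],z)[0].round(1))
    for q in("cylinder",):
        for r in spotter.trace(n,q)[:1]:
            p=cloud(n,d,r["pixels"]); print("cyl cloud",r["score"],r["box"],np.percentile(p,[2,50,98],axis=0).round(1).tolist())
save("a_side",ims[0]);save("a_top",ims[1])
E
```

```text
pics
{'time': 0.0, 'joints': [-1.388, 0.259, 0.021, 1.334, -0.0, 1.418], 'qvel': [-0.0, 0.001, -0.0, -0.001, -0.0, 0.004], 'effort': [-0.0, -55.564, 34.453, 0.014, -0.0, 0.0], 'eef_pos': [181.17, -519.009, 230.667], 'ee_rot': [[0.944, 0.33, -0.0], [0.33, -0.944, 0.001], [0.0, -0.001, -1.0]], 'force': [-0.216, -0.689, 0.0], 'ft_torque': [-0.027, 0.015, 0.022], 'grasp_force': 0.0, 'gripper_width': 85.598} 18.700000000000003
side cam at [226. 913. 882.]
cylinder 0.57 [250.2 183.7] [544.9  12.8  49. ]
dock 0.62 [221.5 229.5] [575.6 192.6  -0. ]
home 0.96 [222.4 217.8] [571.9 187.9  49. ]
cheek_tip 0.7 [246.7 221.1] [493.5 189.2  63.5]Traceback (most recent call last):
  File "<stdin>", line 8, in <module>
ValueError: it knows: bench_timer, bolt_knob, cheek_tip, cylinder, dock, forceps, home, label_roll, scissors, slide_box, tape_roll
```

Run:
```python
from h import *
ims=[]
for n in("side","top"):
    im,d=capture(n); np.savez(f"{n}0.npz",im=im,d=d); ims.append(im)
    print(n,"cam at",(ray(n,[256,192])[0]).round())
    for q,z in(("cylinder",45),("dock",0),("home",49),("cheek_tip",63.5),("bolt_knob",32),("label_roll",0),("tape_roll",0),("slide_box",0),("bench_timer",0),("scissors",0),("forceps",0)):
        for r in spotter.place_of(n,q)[:2]:
            if r["score"]>.3: print(q,round(r["score"],2),np.round(r["position"],1),atz(n,r["position"],z)[0].round(1))
    for r in spotter.trace(n,"cylinder")[:1]:
            p=cloud(n,d,r["pixels"]); print("cyl cloud",r["score"],r["box"],np.percentile(p,[2,50,98],axis=0).round(1).tolist())
save("a_side",ims[0]);save("a_top",ims[1])
```

```text
side cam at [226. 913. 882.]
cylinder 0.71 [250.3 183.8] [545.9   8.9  45. ]
dock 0.92 [224.8 227.9] [568.5 183.   -0. ]
home 0.62 [222.2 218.1] [571.9 189.3  49. ]
home 0.58 [315.7 150.6] [ 378.4 -243.6   49. ]
cheek_tip 0.87 [248.1 221.8] [488.6 190.5  63.5]
bolt_knob 0.51 [257.3 224.7] [468.5 164.8  32. ]
label_roll 0.8 [293.2 169. ] [ 441.8 -170.3    0. ]
tape_roll 0.75 [202.6 287.4] [543.1 404.6   0. ]
slide_box 0.71 [247.8 219.4] [513.4 125.    0. ]
slide_box 0.63 [251.8 294.3] [410.6 380.5   0. ]
bench_timer 0.91 [168.5 279.1] [643.1 412.3   0. ]
scissors 0.73 [314.6 149.9] [ 392.4 -314.7   -0. ]
forceps 0.61 [261.5 161. ] [ 566.8 -176.9    0. ]
cyl cloud 0.68 [227.3, 164.1, 278.3, 199.5] [[466.5, -25.5, 19.6], [536.0, 24.7, 68.8], [622.1, 50.1, 90.5]]
top cam at [ 298.   30. 1222.]
cylinder 0.95 [263.3 185. ] [565.6   4.5  45. ]
dock 0.77 [202.2 182.6] [582.8 190.7   0. ]
dock 0.64 [133.5 192.9] [549.9 402.5   0. ]
home 0.72 [200.1 179.1] [581.9 190.8  49. ]
cheek_tip 0.86 [205.8 206.6] [497.3 170.   63.5]
bolt_knob 0.53 [203.3 221.7] [457.8 180.   32. ]
label_roll 0.85 [325.1 230.7] [ 436.1 -181.9    0. ]
tape_roll 0.47 [130.5 196. ] [540.2 411.4   0. ]
slide_box 0.92 [142.2 237.6] [412.6 367.9   0. ]
slide_box 0.38 [320.1 190.8] [ 558.4 -170.     0. ]
bench_timer 0.58 [130. 165.] [638.8 419.4   0. ]
scissors 0.9 [366.2 248.2] [ 383.4 -304.7    0. ]
forceps 0.56 [323.  195.3] [ 544.4 -178.5    0. ]
cyl cloud 0.9 [247.8, 160.2, 282.9, 223.6] [[465.8, -46.5, 47.9], [538.9, -2.1, 83.2], [624.5, 40.3, 93.9]]
```

View pics/a_top.png

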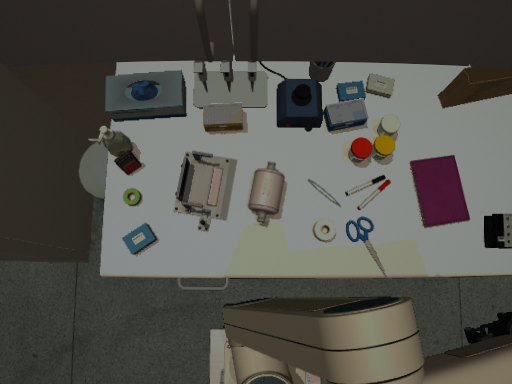

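View pics/a_side.png

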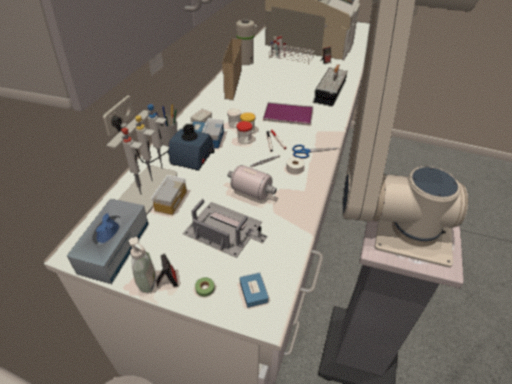

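The top picture shows the cylinder at about (267,193) and the dock at (205,190), both turned about -15°. The label roll is at (325,230) and the knob at (203,224). Next I move over for a close wrist view.

Request:
{"api": "drive_tool", "payload": {"motion": [{"gripper": 1,"linear": [40,-39,-12],"turn": [0,0,0]},{"gripper": 1,"linear": [40,-39,-12],"turn": [0,0,0]},{"gripper": 1,"linear": [40,-39,-12],"turn": [0,0,0]},{"gripper": 1,"linear": [40,-39,-12],"turn": [0,0,0]},{"gripper": 1,"linear": [40,-39,-12],"turn": [0,0,0]},{"gripper": 1,"linear": [40,-39,-12],"turn": [0,0,0]},{"gripper": 1,"linear": [40,-39,-12],"turn": [0,0,0]},{"gripper": 1,"linear": [40,-39,-12],"turn": [0,0,0]},{"gripper": 1,"linear": [40,-39,-12],"turn": [0,0,0]},{"gripper": 1,"linear": [40,-39,-12],"turn": [0,0,0]},{"gripper": 1,"linear": [40,-39,-12],"turn": [0,0,0]},{"gripper": 1,"linear": [40,-39,-12],"turn": [0,0,0]}]}}

```text
time: 3.1
eef_pos: [480.7, 82.7, 375.9]
ee_rot: [[0.944, 0.33, 0.001], [0.33, -0.944, -0.0], [0.001, 0.0, -1.0]]
force: [0.9, -0.8, 0.0]
gripper_width: 85.5
grasp_force: 0.0
```

Request:
{"api": "drive_tool", "payload": {"motion": [{"gripper": 0.2,"linear": [0,0,0],"turn": [0,0,0.15]},{"gripper": 0.2,"linear": [0,0,0],"turn": [0,0,0.15]},{"gripper": 0.2,"linear": [0,0,0],"turn": [0,0,0.15]},{"gripper": 0.2,"linear": [0,0,0],"turn": [0,0,0.15]},{"gripper": 0.2,"linear": [0,0,0],"turn": [0,0,0]},{"gripper": 0.2,"linear": [0,0,0],"turn": [0,0,0]}]}}

```text
time: 3.85
eef_pos: [471.3, 15.4, 375.4]
ee_rot: [[0.984, -0.176, 0.005], [-0.176, -0.983, 0.051], [-0.004, -0.051, -0.999]]
force: [-0.4, 1.3, 0.1]
gripper_width: 17.0
grasp_force: 0.0
```

```bash
cat > look.py <<'E'
from h import *
import sys
st=robot.get_state(); print(np.round(st["eef_pos"],1),np.round(st["ee_rot"],3).tolist(),np.round(st["joints"],2))
n="wrist"; im,d=capture(n); np.savez(sys.argv[1]+".npz",im=im,d=d); save(sys.argv[1],im)
print("cam at",ray(n,[256,192])[0].round(),ray(n,[256,192])[1].round(2))
for q,z in(("cylinder",45),("home",49),("cheek_tip",63.5),("bolt_knob",32),("dock",0)):
    for r in spotter.place_of(n,q)[:2]:
        if r["score"]>.3: print(q,round(r["score"],2),np.round(r["position"],1),atz(n,r["position"],z)[0].round(1))
for r in spotter.trace(n,"cylinder")[:1]:
    p=cloud(n,d,r["pixels"]); print("cyl cloud",r["score"],r["box"],np.percentile(p,[2,50,98],axis=0).round(1).tolist()); np.save("cyl.npy",p)
E
python3 look.py w1
```

```text
[471.3  15.4 375.4] [[0.984, -0.176, 0.005], [-0.176, -0.983, 0.051], [-0.004, -0.051, -0.999]] [-0.18  0.12  0.2   1.66  0.05  3.14]
cam at [549.  -6. 517.] [[-0.29  0.09 -0.95]]
cylinder 0.79 [265.5  96.5] [542.   -1.2  45. ]
home 0.69 [125.9  96.1] [578.5 197.2  49. ]
cheek_tip 0.62 [148.4 149.2] [499.4 179.3  63.5]
bolt_knob 0.6 [158.3 176.3] [450.8 188.   32. ]
dock 0.61 [137.5  96.6] [577.2 199.7   0. ]
cyl cloud 0.66 [234.5, 21.5, 299.2, 157.0] [[469.7, -46.8, 50.8], [550.8, -3.8, 83.3], [626.1, 41.1, 90.8]]
```

View pics/w1.png

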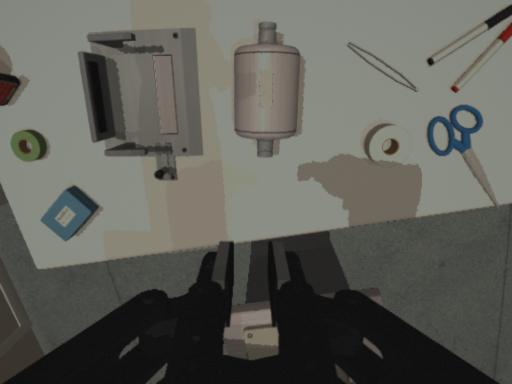

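The wrist picture shows the cylinder at (267,90), the dock at (145,95) and the knob at (160,175). J6 has run into its limit, so I'll use the half-turned grasp instead. Now I fit the geometry.

```bash
cat > fit.py <<'E'
from h import *
import sys
from scipy.optimize import least_squares
f=np.load(sys.argv[1]+".npz"); P=cloud(sys.argv[2],f["d"])
def dockfit(P,yaw0,o0):
    # coarse->fine: cheeks top (z~78) band centroids and wall
    w=np.linalg.norm(P[:,:2]-o0,axis=1)<140
    Q=P[w&(P[:,2]>70)&(P[:,2]<86)]
    c,s=np.cos(yaw0),np.sin(yaw0); L=(Q[:,:2]-o0)@np.array([[c,-s],[s,c]])
    for sg in(-1,1):
        m=np.sign(L[:,0])==sg; print("cheek",sg,m.sum(),np.percentile(L[m],[5,50,95],axis=0).round(1).tolist(),np.median(Q[m,2]).round(1), np.median(Q[m,:2],axis=0).round(1))
    Q=P[w&(P[:,2]>60)&(P[:,2]<70)]; L=(Q[:,:2]-o0)@np.array([[c,-s],[s,c]])
    m=(abs(L[:,0])<65)&(L[:,1]>20)
    if m.sum(): print("wall",m.sum(),np.percentile(L[m],[5,50,95],axis=0).round(1).tolist(),np.polyfit(L[m,0],L[m,1],1).round(3))
dockfit(P,float(sys.argv[3]),np.array([float(sys.argv[4]),float(sys.argv[5])]))
p=P[(np.linalg.norm(P[:,:2]-[547,0],axis=1)<75)&(P[:,2]>40)&(P[:,2]<105)]
def res(v):
    d=np.array([np.cos(v[2]),np.sin(v[2])]);n=np.array([-d[1],d[0]])
    q=p[:,:2]-v[:2]; a=q@d; k=abs(a)<55
    return np.where(k,np.hypot(q@n,p[:,2]-v[3])-45,0)
r=least_squares(lambda u:res([547,u[0],u[1],u[2]]),[0,-.2,45],loss="soft_l1")
d=np.array([np.cos(r.x[1]),np.sin(r.x[1])]);q=p[:,:2]-[547,r.x[0]];a=q@d; k=p[:,2]>70
big=k&(abs(q@[-d[1],d[0]])<20)
h=np.histogram(a[big],np.arange(-75,76,3)); print("cyl y@x547,yaw,z",r.x.round(3),"ax ext",np.percentile(a[big],[.5,99.5]).round(1), np.std(r.fun).round(2))
E
python3 fit.py w1 wrist -0.15 580 192; python3 fit.py top0 top -0.15 580 192; python3 fit.py side0 side -0.15 580 192
```

```text
cheek -1 291 [[-83.0, -23.7], [-78.7, 4.7], [-75.1, 32.6]] 77.8 [502.9 208.5]
cheek 1 340 [[68.8, -24.6], [72.2, 2.3], [76.2, 31.1]] 77.6 [652.  183.6]
wall 856 [[-56.1, 46.8], [-0.2, 50.7], [51.8, 57.0]] [-5.0000e-03  5.1487e+01]
cyl y@x547,yaw,z [-2.484 -0.186 44.871] ax ext [-59.8  58.7] 0.7
cheek -1 75 [[-82.0, -23.7], [-78.2, 9.4], [-28.5, 51.2]] 78.3 [502.9 213.3]
cheek 1 82 [[26.2, -24.3], [69.9, 5.4], [75.0, 50.9]] 77.5 [649.9 186.6]
wall 150 [[-56.6, 46.0], [-6.8, 51.2], [51.0, 56.7]] [-1.1000e-02  5.1176e+01]
cyl y@x547,yaw,z [-4.115 -0.186 46.306] ax ext [-59.7  58.7] 1.66
cheek -1 61 [[-83.7, -17.8], [-80.4, 10.0], [-75.9, 36.1]] 76.2 [502.2 214.4]
cheek 1 61 [[68.2, -20.3], [71.1, 8.5], [76.0, 35.1]] 75.9 [651.6 190. ]
wall 135 [[-59.7, 52.2], [-8.0, 57.8], [51.4, 61.1]] [-6.0000e-03  5.7046e+01]
cyl y@x547,yaw,z [-1.816 -0.189 44.142] ax ext [-61.5  54.8] 1.77
```

Request:
{"api": "drive_tool", "payload": {"motion": [{"gripper": 0.2,"linear": [0,0,0],"turn": [0,0,-0.18]},{"gripper": 0.2,"linear": [0,0,0],"turn": [0,0,-0.18]},{"gripper": 0.2,"linear": [0,0,0],"turn": [0,0,-0.18]},{"gripper": 0.2,"linear": [0,0,0],"turn": [0,0,-0.18]},{"gripper": 0.2,"linear": [0,0,0],"turn": [0,0,-0.18]},{"gripper": 0.2,"linear": [0,0,0],"turn": [0,0,-0.18]},{"gripper": 0.2,"linear": [0,0,0],"turn": [0,0,-0.18]},{"gripper": 0.2,"linear": [0,0,0],"turn": [0,0,-0.18]},{"gripper": 0.2,"linear": [0,0,0],"turn": [0,0,-0.18]},{"gripper": 0.2,"linear": [0,0,0],"turn": [0,0,-0.18]},{"gripper": 0.2,"linear": [0,0,0],"turn": [0,0,-0.18]},{"gripper": 0.2,"linear": [0,0,0],"turn": [0,0,-0.18]}]}}

```text
time: 5.7
eef_pos: [471.2, 15.7, 375.3]
ee_rot: [[-0.406, 0.914, 0.005], [0.913, 0.406, 0.051], [0.045, 0.025, -0.999]]
force: [-0.0, 0.3, -0.4]
gripper_width: 17.3
grasp_force: 0.0
```

```bash
cat > go.py <<'E'
from h import *
from scipy.spatial.transform import Rotation as Ro
O=np.array([577,193.5]);YAW=-0.157
dx=np.array([np.cos(YAW),np.sin(YAW)]);dy=np.array([-dx[1],dx[0]])
RT=np.c_[np.r_[-dx,0],np.r_[dy,0],[0,0,-1]]
def dock(p): p=np.array(p)[:2]-O; return p@dx,p@dy
if __name__=="__main__":
    import sys
    X,Y,Z=map(float,sys.argv[1:4]); st=robot.get_state(); R=np.array(st["ee_rot"]); p=np.array(st["eef_pos"])
    T=np.r_[O+X*dx+Y*dy,Z]
    print("dock xy z",np.round([*dock(p),p[2]],1),"turn(tool)",Ro.from_matrix(R.T@RT).as_rotvec().round(3),"shift after turn",(RT.T@(T-p)).round(1),"shift in present tool",(R.T@(T-p)).round(1),"F",np.round(st["force"],2),"J",np.round(st["joints"],2),"t",st["time"])
E
python3 go.py 12 -222 130
```

```text
dock xy z [ -76.7 -192.2  375.3] turn(tool) [ 0.045 -0.029 -0.995] shift after turn [-88.7 -29.8 245.3] shift in present tool [-84.2  52.  243.1] F [-0.04  0.33 -0.41] J [-0.18  0.12  0.2   1.66  0.05  0.97] t 5.7
```

Request:
{"api": "drive_tool", "payload": {"motion": [{"gripper": 0.14,"linear": [0,0,0],"turn": [0.008,-0.005,-0.166]},{"gripper": 0.14,"linear": [0,0,0],"turn": [0.008,-0.005,-0.166]},{"gripper": 0.14,"linear": [0,0,0],"turn": [0.008,-0.005,-0.166]},{"gripper": 0.14,"linear": [0,0,0],"turn": [0.007,-0.005,-0.166]},{"gripper": 0.14,"linear": [0,0,0],"turn": [0.007,-0.005,-0.166]},{"gripper": 0.14,"linear": [0,0,0],"turn": [0.007,-0.004,-0.165]},{"gripper": 0.14,"linear": [-22,-7,40],"turn": [0,0,0]},{"gripper": 0.14,"linear": [-22,-7,40],"turn": [0,0,0]},{"gripper": 0.14,"linear": [-22,-8,40],"turn": [0,0,0]},{"gripper": 0.14,"linear": [-22,-8,40],"turn": [0,0,0]},{"gripper": 0.14,"linear": [0,0,40],"turn": [0,0,0]},{"gripper": 0.14,"linear": [0,0,0],"turn": [0,0,0]}]}}

```text
time: 7.2
eef_pos: [551.6, -28.1, 172.7]
ee_rot: [[-0.987, 0.163, -0.006], [0.163, 0.987, 0.001], [0.006, 0.0, -1.0]]
force: [-0.6, -0.1, 0.3]
gripper_width: 11.8
grasp_force: 0.0
```

```bash
python3 go.py 12 -222 110
```

```text
dock xy z [   9.6 -222.8  172.7] turn(tool) [ 0.    -0.006 -0.006] shift after turn [-2.4  0.8 62.7] shift in present tool [-2.8  0.8 62.7] F [-0.57 -0.1   0.25] J [-0.2   0.29 -0.09  1.2   0.   -0.04] t 7.2
```

Request:
{"api": "drive_tool", "payload": {"motion": [{"gripper": 0.14,"linear": [-2,0,30],"turn": [0,-0.006,-0.006]},{"gripper": 0.14,"linear": [0,0,30],"turn": [0,0,0]},{"gripper": 0.14,"linear": [0,0,12],"turn": [0,0,0]},{"gripper": 0.14,"linear": [0,0,0],"turn": [0,0,0]},{"gripper": 0.14,"linear": [0,0,1.2],"turn": [0,0,0]},{"gripper": 0.14,"linear": [0,0,1.2],"turn": [0,0,0]},{"gripper": 0.14,"linear": [0,0,1.2],"turn": [0,0,0]}]}}

```text
time: 8.07
eef_pos: [555.5, -28.9, 100.1]
ee_rot: [[-0.988, 0.157, 0.006], [0.157, 0.988, -0.001], [-0.006, 0.0, -1.0]]
force: [-0.6, 1.0, 0.5]
gripper_width: 11.8
grasp_force: 0.0
```

Request:
{"api": "drive_tool", "payload": {"motion": [{"gripper": 0.14,"linear": [0,0,1],"turn": [0,0,0]},{"gripper": 0.14,"linear": [0,0,1],"turn": [0,0,0]},{"gripper": 0.14,"linear": [0,0,1],"turn": [0,0,0]},{"gripper": 0.14,"linear": [0,0,1],"turn": [0,0,0]}]}}

```text
time: 8.57
eef_pos: [555.3, -28.9, 95.6]
ee_rot: [[-0.988, 0.157, 0.005], [0.157, 0.988, -0.001], [-0.005, 0.0, -1.0]]
force: [-0.5, -0.4, 0.1]
gripper_width: 12.2
grasp_force: 0.0
```

Request:
{"api": "drive_tool", "payload": {"motion": [{"gripper": 0.14,"linear": [0,0,1],"turn": [0,0,0]},{"gripper": 0.14,"linear": [0,0,1],"turn": [0,0,0]},{"gripper": 0.14,"linear": [0,0,0.8],"turn": [0,0,0]},{"gripper": 0.14,"linear": [0,0,0.7],"turn": [0,0,0]}]}}

```text
time: 9.07
eef_pos: [555.3, -28.9, 92.1]
ee_rot: [[-0.988, 0.157, 0.005], [0.157, 0.988, -0.001], [-0.005, 0.0, -1.0]]
force: [-0.3, 0.3, 0.1]
gripper_width: 11.9
grasp_force: 0.0
```

Request:
{"api": "drive_tool", "payload": {"motion": [{"gripper": 0.14,"linear": [0,0,0.7],"turn": [0,0,0]},{"gripper": 0.14,"linear": [0,0,0.7],"turn": [0,0,0]},{"gripper": 0.14,"linear": [0,0,0.7],"turn": [0,0,0]}]}}

```text
time: 9.45
eef_pos: [555.3, -28.9, 90.0]
ee_rot: [[-0.988, 0.157, 0.005], [0.157, 0.988, -0.001], [-0.005, 0.0, -1.0]]
force: [1.0, -0.4, 0.4]
gripper_width: 12.0
grasp_force: 0.0
```

Request:
{"api": "drive_tool", "payload": {"motion": [{"gripper": 0.14,"linear": [0,0,0.6],"turn": [0,0,0]},{"gripper": 0.14,"linear": [0,0,0.6],"turn": [0,0,0]}]}}

```text
time: 9.7
eef_pos: [555.3, -28.9, 88.8]
ee_rot: [[-0.988, 0.157, 0.005], [0.157, 0.988, -0.001], [-0.005, 0.0, -1.0]]
force: [0.1, -0.1, 0.6]
gripper_width: 11.9
grasp_force: 0.2
```

Request:
{"api": "drive_tool", "payload": {"motion": [{"gripper": 0.14,"linear": [0,0,0.6],"turn": [0,0,0]},{"gripper": 0.14,"linear": [0,0,0.6],"turn": [0,0,0]}]}}

```text
time: 9.95
eef_pos: [555.4, -29.0, 88.3]
ee_rot: [[-0.988, 0.157, 0.006], [0.157, 0.988, -0.001], [-0.006, -0.0, -1.0]]
force: [-4.0, -0.2, 11.2]
gripper_width: 12.2
grasp_force: 5.3
```

```bash
python3 go.py 12 -222 90;python3 look.py w2; python3 -c "
from h import *
print(proj('wrist',[robot.get_state()['eef_pos']]))"
```

```text
dock xy z [  13.5 -223.2   88.3] turn(tool) [-0.     0.006 -0.001] shift after turn [ 1.5  1.2 -1.7] shift in present tool [ 1.5  1.2 -1.7] F [-3.98 -0.21 11.18] J [-0.2   0.34 -0.23  0.99  0.   -0.05] t 9.95
[555.4 -29.   88.3] [[-0.988, 0.157, 0.006], [0.157, 0.988, -0.001], [-0.006, -0.0, -1.0]] [-0.2   0.34 -0.23  0.99  0.   -0.05]
cam at [477. -17. 230.] [[ 0.31 -0.03 -0.95]]
cylinder 0.94 [289.7 204.2] [547.7  -3.8  45. ]
cyl cloud 0.75 [217.5, 41.0, 377.0, 322.0] [[464.2, -40.6, 52.6], [519.5, -0.2, 84.6], [584.9, 35.8, 90.8]]
[[251.4623502  255.61013322]]
```

View pics/w2.png

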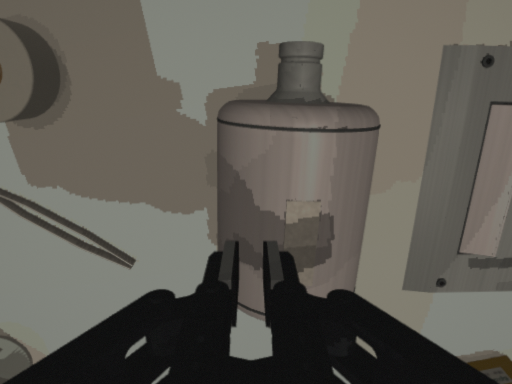

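Touched softly at 11 N. The picture shows the fingers on the body at about (250,260) with the dock's lip to the right. First slow rolling stroke.

Request:
{"api": "drive_tool", "payload": {"motion": [{"gripper": 0.14,"linear": [0,1,-0.3],"turn": [0,0,0]},{"gripper": 0.14,"linear": [0,3,0],"turn": [0,0,0]},{"gripper": 0.14,"linear": [0,5,0],"turn": [0,0,0]},{"gripper": 0.14,"linear": [0,6,0],"turn": [0,0,0]},{"gripper": 0.14,"linear": [0,6,0],"turn": [0,0,0]},{"gripper": 0.14,"linear": [0,6,0],"turn": [0,0,0]}]}}

```text
time: 11.05
eef_pos: [560.5, -2.1, 90.1]
ee_rot: [[-0.988, 0.157, 0.009], [0.157, 0.988, -0.001], [-0.009, 0.0, -1.0]]
force: [-3.1, 0.7, 18.8]
gripper_width: 11.8
grasp_force: 9.2
```

Request:
{"api": "drive_tool", "payload": {"motion": [{"gripper": 0.14,"linear": [0,6,0],"turn": [0,0,0]},{"gripper": 0.14,"linear": [0,6,0],"turn": [0,0,0]},{"gripper": 0.14,"linear": [0,6,0],"turn": [0,0,0]}]}}

```text
time: 11.42
eef_pos: [563.7, 15.7, 89.8]
ee_rot: [[-0.988, 0.157, 0.009], [0.157, 0.988, -0.001], [-0.009, 0.001, -1.0]]
force: [0.9, 0.4, 11.7]
gripper_width: 11.8
grasp_force: 5.5
```

Request:
{"api": "drive_tool", "payload": {"motion": [{"gripper": 0.14,"linear": [0,6,-0.4],"turn": [0,0,0]},{"gripper": 0.14,"linear": [0,6,0],"turn": [0,0,0]},{"gripper": 0.14,"linear": [0,6,0],"turn": [0,0,0]}]}}

```text
time: 11.8
eef_pos: [567.0, 33.2, 90.2]
ee_rot: [[-0.988, 0.157, 0.01], [0.157, 0.988, -0.002], [-0.01, 0.0, -1.0]]
force: [2.5, 0.4, 11.9]
gripper_width: 11.7
grasp_force: 6.0
```

Request:
{"api": "drive_tool", "payload": {"motion": [{"gripper": 0.14,"linear": [0,6,0],"turn": [0,0,0]},{"gripper": 0.14,"linear": [0,5,0],"turn": [0,0,0]},{"gripper": 0.14,"linear": [0,4,0],"turn": [0,0,0]},{"gripper": 0.14,"linear": [0,0,0],"turn": [0,0,0]}]}}

```text
time: 12.3
eef_pos: [569.7, 48.2, 90.1]
ee_rot: [[-0.988, 0.157, 0.011], [0.157, 0.988, -0.001], [-0.011, 0.001, -1.0]]
force: [4.1, -0.3, 9.2]
gripper_width: 12.4
grasp_force: 4.7
```

```bash
cat > tr.py <<'E'
from h import *
from go import *
import sys
from scipy.optimize import least_squares
st=robot.get_state(); print("hand",np.round([*dock(st["eef_pos"]),st["eef_pos"][2]],1),"F",np.round(st["force"],1),"t",st["time"])
for n in("wrist","top","side"):
    im,d=capture(n); P=cloud(n,d); np.savez(sys.argv[1]+n+".npz",im=im,d=d)
    if n=="wrist": save(sys.argv[1]+n,im)
    y0=float(sys.argv[2]); L=(P[:,:2]-O)@np.c_[dx,dy]; z=P[:,2]
    k=(abs(L[:,0])<58)&(abs(L[:,1]-y0)<70)&(z>38)&(z<99); L=L[k];z=z[k]
    h=float(sys.argv[3])
    f=lambda v:np.hypot((L[:,1]-v[0]-v[1]*L[:,0])*np.cos(v[1]),z-h)-45
    g=lambda v:f(v)
    r=least_squares(g,[y0,0],loss="cauchy",f_scale=1.0)
    print(n,len(z),"cyl y,yaw(rel)",r.x.round(3),"inl",(abs(r.fun)<2).mean().round(2),round(float(np.median(abs(f(r.x)))),2))
E
python3 tr.py t1 -157 45
```

```text
hand [  15.5 -144.7   90.1] F [ 4.1 -0.3  9.2] t 12.3
wrist 26153 cyl y,yaw(rel) [-1.59578e+02 -2.80000e-02] inl 0.92 0.37
top 0 cyl y,yaw(rel) [-157.    0.] inl nan nan
side 788 cyl y,yaw(rel) [-1.58469e+02 -2.60000e-02] inl 0.63 1.51tr.py:15: RuntimeWarning: Mean of empty slice.
  print(n,len(z),"cyl y,yaw(rel)",r.x.round(3),"inl",(abs(r.fun)<2).mean().round(2),round(float(np.median(abs(f(r.x)))),2))
  ret = ret.dtype.type(ret / rcount)
  return _methods._mean(a, axis=axis, dtype=dtype,
```

The roll is clean with no slip: the cylinder is at dock y = -159.5. Lift off and set up stroke 2.

Request:
{"api": "drive_tool", "payload": {"motion": [{"gripper": 0.14,"linear": [0,0,-2],"turn": [0,0,0]},{"gripper": 0.14,"linear": [0,0,-6],"turn": [0,0,0]},{"gripper": 0.14,"linear": [0,-20,0],"turn": [0,0,0]},{"gripper": 0.14,"linear": [2,-21,0],"turn": [0,-0.008,0]},{"gripper": 0.14,"linear": [0,0,0],"turn": [0,0,0]}]}}

```text
time: 13.08
eef_pos: [558.5, 6.3, 96.2]
ee_rot: [[-0.987, 0.159, 0.013], [0.159, 0.987, -0.002], [-0.013, -0.0, -1.0]]
force: [-1.1, -0.4, 0.2]
gripper_width: 11.9
grasp_force: 0.0
```

```bash
python3 tr.py t2 -159 45 2>/dev/null|grep -v top; python3 go.py 13.5 -185.5 92
```

```text
hand [  11.  -187.8   96.2] F [-1.1 -0.4  0.2] t 13.075
wrist 24448 cyl y,yaw(rel) [-1.58906e+02 -2.90000e-02] inl 0.93 0.36
side 879 cyl y,yaw(rel) [-1.5863e+02 -1.9000e-02] inl 0.65 1.37
dock xy z [  11.3 -186.2   96.3] turn(tool) [ 0.     0.013 -0.001] shift after turn [-2.2  0.7  4.3] shift in present tool [-2.1  0.7  4.3] F [-0.26  0.3   0.13] J [-0.14  0.34 -0.22  1.   -0.    0.02] t 13.225
```

Request:
{"api": "drive_tool", "payload": {"motion": [{"gripper": 0.14,"linear": [-2,0,4],"turn": [0,0.013,0]},{"gripper": 0.14,"linear": [0,0,1],"turn": [0,0,0]},{"gripper": 0.14,"linear": [0,0,1],"turn": [0,0,0]},{"gripper": 0.14,"linear": [0,0,0.8],"turn": [0,0,0]},{"gripper": 0.14,"linear": [0,0,0.8],"turn": [0,0,0]},{"gripper": 0.14,"linear": [0,0,0.8],"turn": [0,0,0]},{"gripper": 0.14,"linear": [0,0,0],"turn": [0,0,0]}]}}

```text
time: 14.1
eef_pos: [561.1, 7.6, 88.1]
ee_rot: [[-0.988, 0.157, 0.001], [0.157, 0.988, -0.0], [-0.001, 0.0, -1.0]]
force: [-0.5, -0.4, 0.6]
gripper_width: 12.1
grasp_force: 0.4
```

Request:
{"api": "drive_tool", "payload": {"motion": [{"gripper": 0.14,"linear": [0,0,0.8],"turn": [0,0,0]},{"gripper": 0.14,"linear": [0,0,0.8],"turn": [0,0,0]},{"gripper": 0.14,"linear": [0,3,-0.4],"turn": [0,0,0]},{"gripper": 0.14,"linear": [0,5,-0.6],"turn": [0,0,0]},{"gripper": 0.14,"linear": [0,6,-0.5],"turn": [0,0,0]},{"gripper": 0.14,"linear": [0,6,-0.3],"turn": [0,0,0]},{"gripper": 0.14,"linear": [0,6,-0.1],"turn": [0,0,0]}]}}

```text
time: 14.98
eef_pos: [566.1, 33.4, 90.0]
ee_rot: [[-0.988, 0.157, 0.003], [0.157, 0.988, -0.0], [-0.003, 0.0, -1.0]]
force: [-2.7, -0.4, 14.6]
gripper_width: 12.0
grasp_force: 7.4
```

Request:
{"api": "drive_tool", "payload": {"motion": [{"gripper": 0.14,"linear": [0,6,0],"turn": [0,0,0]},{"gripper": 0.14,"linear": [0,6,0],"turn": [0,0,0]},{"gripper": 0.14,"linear": [0,6,0],"turn": [0,0,0]},{"gripper": 0.14,"linear": [0,6,0],"turn": [0,0,0]},{"gripper": 0.14,"linear": [0,6,0],"turn": [0,0,0]},{"gripper": 0.14,"linear": [0,6,0],"turn": [0,0,0]},{"gripper": 0.14,"linear": [0,6,0],"turn": [0,0,0]},{"gripper": 0.14,"linear": [0,6,0],"turn": [0,0,0]},{"gripper": 0.14,"linear": [0,6,0],"turn": [0,0,0]}]}}

```text
time: 16.1
eef_pos: [575.9, 86.7, 90.1]
ee_rot: [[-0.988, 0.157, 0.006], [0.157, 0.988, -0.0], [-0.006, 0.001, -1.0]]
force: [3.6, -1.0, 9.0]
gripper_width: 11.9
grasp_force: 4.7
```

Request:
{"api": "drive_tool", "payload": {"motion": [{"gripper": 0.14,"linear": [0,6,0],"turn": [0,0,0]},{"gripper": 0.14,"linear": [0,6,0.1],"turn": [0,0,0]},{"gripper": 0.14,"linear": [0,5,0.3],"turn": [0,0,0]},{"gripper": 0.14,"linear": [0,4,0.4],"turn": [0,0,0]},{"gripper": 0.14,"linear": [0,0,0],"turn": [0,0,0]},{"gripper": 0.14,"linear": [0,0,-2],"turn": [0,0,0]},{"gripper": 0.14,"linear": [0,0,-6],"turn": [0,0,0]},{"gripper": 0.14,"linear": [2,-22,0],"turn": [0,0,0]},{"gripper": 0.14,"linear": [2,-23,0],"turn": [0,0.006,0]},{"gripper": 0.14,"linear": [0,0,0],"turn": [0,0,0]}]}}

```text
time: 17.35
eef_pos: [565.4, 61.6, 95.5]
ee_rot: [[-0.987, 0.159, -0.006], [0.159, 0.987, 0.001], [0.006, -0.0, -1.0]]
force: [0.2, -0.7, -0.6]
gripper_width: 12.0
grasp_force: 0.0
```

```bash
python3 tr.py t3 -109 45 2>/dev/null|grep -v top; python3 go.py 14 -130 92
```

```text
hand [   9.1 -132.1   95.5] F [ 0.2 -0.7 -0.6] t 17.35
wrist 23555 cyl y,yaw(rel) [-1.07865e+02 -3.00000e-02] inl 0.91 0.37
side 963 cyl y,yaw(rel) [-1.07556e+02 -2.10000e-02] inl 0.63 1.51
dock xy z [   9.4 -130.3   95.5] turn(tool) [ 0.    -0.006 -0.001] shift after turn [-4.6  0.3  3.5] shift in present tool [-4.6  0.3  3.5] F [ 0.44  1.09 -0.16] J [-0.04  0.37 -0.18  1.03  0.    0.12] t 17.5
```

Request:
{"api": "drive_tool", "payload": {"motion": [{"gripper": 0.14,"linear": [-4,0,3.5],"turn": [0,-0.006,0]},{"gripper": 0.14,"linear": [0,0,1],"turn": [0,0,0]},{"gripper": 0.14,"linear": [0,0,1],"turn": [0,0,0]},{"gripper": 0.14,"linear": [0,0,0.8],"turn": [0,0,0]},{"gripper": 0.14,"linear": [0,0,0.8],"turn": [0,0,0]},{"gripper": 0.14,"linear": [0,0,0],"turn": [0,0,0]}]}}

```text
time: 18.25
eef_pos: [569.9, 63.0, 89.1]
ee_rot: [[-0.988, 0.157, 0.001], [0.157, 0.988, -0.0], [-0.001, 0.0, -1.0]]
force: [-2.0, -1.1, 7.6]
gripper_width: 12.0
grasp_force: 3.7
```

Request:
{"api": "drive_tool", "payload": {"motion": [{"gripper": 0.14,"linear": [0,3,0],"turn": [0,0,0]},{"gripper": 0.14,"linear": [0,5,-0.3],"turn": [0,0,0]},{"gripper": 0.14,"linear": [0,5,-0.2],"turn": [0,0,0]},{"gripper": 0.14,"linear": [0,5,0],"turn": [0,0,0]},{"gripper": 0.14,"linear": [0,4,-0.2],"turn": [0,0,0]},{"gripper": 0.14,"linear": [0,4,-0.3],"turn": [0,0,0]}]}}

```text
time: 19.0
eef_pos: [575.1, 88.6, 90.7]
ee_rot: [[-0.988, 0.157, 0.004], [0.157, 0.988, -0.0], [-0.004, 0.0, -1.0]]
force: [1.4, -1.4, 8.3]
gripper_width: 12.1
grasp_force: 4.2
```

Request:
{"api": "drive_tool", "payload": {"motion": [{"gripper": 0.14,"linear": [0,4,-0.35],"turn": [0,0,0]},{"gripper": 0.14,"linear": [0,4,-0.35],"turn": [0,0,0]},{"gripper": 0.14,"linear": [0,4,-0.35],"turn": [0,0,0]}]}}

```text
time: 19.38
eef_pos: [577.2, 100.4, 91.5]
ee_rot: [[-0.988, 0.157, 0.004], [0.157, 0.988, -0.0], [-0.004, 0.0, -1.0]]
force: [2.7, -0.2, 4.9]
gripper_width: 12.2
grasp_force: 2.4
```

Request:
{"api": "drive_tool", "payload": {"motion": [{"gripper": 0.14,"linear": [0,4,-0.1],"turn": [0,0,0]},{"gripper": 0.14,"linear": [0,4,-0.3],"turn": [0,0,0]},{"gripper": 0.14,"linear": [0,4,-0.3],"turn": [0,0,0]},{"gripper": 0.14,"linear": [0,4,-0.3],"turn": [0,0,0]}]}}

```text
time: 19.88
eef_pos: [580.1, 116.0, 93.1]
ee_rot: [[-0.988, 0.157, 0.005], [0.157, 0.988, -0.001], [-0.005, -0.0, -1.0]]
force: [2.6, -1.7, 10.8]
gripper_width: 12.1
grasp_force: 5.3
```

Request:
{"api": "drive_tool", "payload": {"motion": [{"gripper": 0.14,"linear": [0,4,-0.3],"turn": [0,0,0]},{"gripper": 0.14,"linear": [0,4,-0.2],"turn": [0,0,0]},{"gripper": 0.14,"linear": [0,4,-0.2],"turn": [0,0,0]},{"gripper": 0.14,"linear": [0,4,-0.1],"turn": [0,0,0]}]}}

```text
time: 20.38
eef_pos: [582.7, 132.1, 94.0]
ee_rot: [[-0.988, 0.157, 0.005], [0.157, 0.988, -0.0], [-0.005, 0.001, -1.0]]
force: [2.6, -0.7, 9.8]
gripper_width: 12.1
grasp_force: 4.8
```

Request:
{"api": "drive_tool", "payload": {"motion": [{"gripper": 0.14,"linear": [0,4,0],"turn": [0,0,0]},{"gripper": 0.14,"linear": [0,4,0.1],"turn": [0,0,0]},{"gripper": 0.14,"linear": [0,4,0.2],"turn": [0,0,0]},{"gripper": 0.14,"linear": [0,2,0.1],"turn": [0,0,0]},{"gripper": 0.14,"linear": [0,0,0],"turn": [0,0,0]}]}}

```text
time: 21.0
eef_pos: [585.1, 146.1, 93.3]
ee_rot: [[-0.988, 0.157, 0.005], [0.157, 0.988, 0.0], [-0.005, 0.001, -1.0]]
force: [4.5, 0.6, 7.6]
gripper_width: 11.7
grasp_force: 3.3
```

```bash
python3 tr.py t4 -67 49 2>/dev/null|grep -v top; python3 look.py w3|head -8;  python3 fit.py w3 wrist -0.157 577 193.5
```

```text
hand [ 15.4 -45.5  93.3] F [4.5 0.6 7.6] t 21.0
wrist 25944 cyl y,yaw(rel) [-6.6448e+01 -2.6000e-02] inl 0.91 0.38
side 912 cyl y,yaw(rel) [-6.5331e+01 -1.1000e-02] inl 0.63 1.49
[585.1 146.   93.3] [[-0.988, 0.157, 0.005], [0.157, 0.988, 0.0], [-0.005, 0.001, -1.0]] [ 0.11  0.41 -0.11  1.04 -0.    0.26]
cam at [507. 158. 235.] [[ 0.3  -0.03 -0.95]]
cylinder 0.77 [215.6 206.2] [573.1 125.   45. ]
home 0.61 [325.5 198.2] [577.3 193.9  49. ]
cheek_tip 0.66 [288.3  65.1] [498.1 178.7  63.5]
dock 0.93 [309.4 178. ] [577.5 192.5   0. ]
cyl cloud 0.76 [135.3, 45.6, 297.6, 325.3] [[489.2, 91.3, 55.7], [544.7, 136.1, 88.4], [614.2, 171.9, 94.5]]
cheek -1 7554 [[-78.0, -100.9], [-46.2, -34.4], [-5.3, 23.7]] 78.6 [522.2 164.1]
cheek 1 2141 [[1.5, -104.8], [17.1, -93.0], [50.0, -28.9]] 81.7 [583.3  99.9]
wall 4827 [[-55.9, 45.2], [-8.9, 48.9], [51.7, 55.1]] [-2.0000e-03  4.9696e+01]Traceback (most recent call last):
  File "fit.py", line 24, in <module>
    h=np.histogram(a[big],np.arange(-75,76,3)); print("cyl y@x547,yaw,z",r.x.round(3),"ax ext",np.percentile(a[big],[.5,99.5]).round(1), np.std(r.fun).round(2))
                                                                                               ~~~~~~~~~~~~~^^^^^^^^^^^^^^^^^^
    return _quantile_unchecked(
        a, q, axis, out, overwrite_input, method, keepdims, weights)
    return _ureduce(a,
                    func=_quantile_ureduce_func,
    ...<5 lines>...
                    overwrite_input=overwrite_input,
                    method=method)
    r = func(a, **kwargs)
    result = _quantile(arr,
                       quantiles=q,
    ...<2 lines>...
                       out=out,
                       weights=wgt)
    slices_having_nans = np.isnan(arr[-1, ...])
                                  ~~~^^^^^^^^^
IndexError: index -1 is out of bounds for axis 0 with size 0
```

View pics/w3.png

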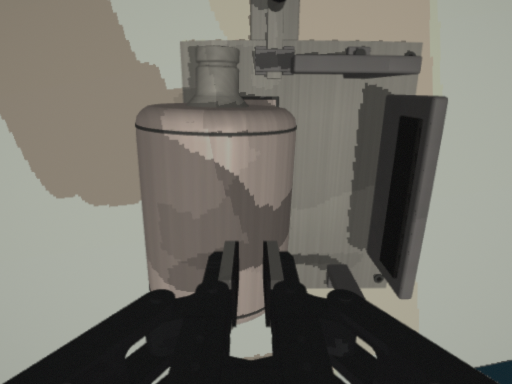

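The wrist picture shows the cylinder on the plate at (215,200), square between the cheeks, with the keeper just ahead of it. Now I set up the final stroke with the fingers a little wider.

Request:
{"api": "drive_tool", "payload": {"motion": [{"gripper": 0.14,"linear": [0,0,-2],"turn": [0,0,0]},{"gripper": 0.28,"linear": [0,0,-6],"turn": [0,0.005,0]},{"gripper": 0.28,"linear": [-2,-27,0],"turn": [0,0,0]},{"gripper": 0.28,"linear": [-2,-26,0],"turn": [0,0,0]},{"gripper": 0.28,"linear": [0,0,0],"turn": [0,0,0]}]}}

```text
time: 22.12
eef_pos: [578.5, 91.7, 99.9]
ee_rot: [[-0.987, 0.159, -0.005], [0.159, 0.987, 0.001], [0.005, -0.0, -1.0]]
force: [-0.0, -0.1, 0.9]
gripper_width: 23.8
grasp_force: 0.0
```

```bash
python3 tr.py t5 -66 49 2>/dev/null|grep -v top; python3 go.py 16 -99 96
```

```text
hand [  17.4 -100.3   99.9] F [-0.  -0.1  0.9] t 22.125
wrist 26368 cyl y,yaw(rel) [-6.5797e+01 -2.8000e-02] inl 0.93 0.36
side 1046 cyl y,yaw(rel) [-6.5266e+01 -2.3000e-02] inl 0.65 1.34
dock xy z [ 17.4 -98.6  99.8] turn(tool) [ 0.    -0.005 -0.001] shift after turn [ 1.4 -0.4  3.8] shift in present tool [ 1.3 -0.4  3.9] F [-0.25 -0.47 -0.13] J [ 0.02  0.39 -0.13  1.06  0.    0.17] t 22.275
```

Request:
{"api": "drive_tool", "payload": {"motion": [{"gripper": 0.28,"linear": [0,0,5],"turn": [0,-0.005,0]},{"gripper": 0.28,"linear": [0,0,1],"turn": [0,0,0]},{"gripper": 0.28,"linear": [0,0,0.9],"turn": [0,0,0]},{"gripper": 0.28,"linear": [0,0,0.9],"turn": [0,0,0]},{"gripper": 0.28,"linear": [0,0,0.7],"turn": [0,0,0]}]}}

```text
time: 22.9
eef_pos: [578.8, 92.9, 91.5]
ee_rot: [[-0.988, 0.157, 0.001], [0.157, 0.988, -0.0], [-0.001, 0.0, -1.0]]
force: [-1.5, -0.7, 6.0]
gripper_width: 23.8
grasp_force: 2.7
```

Request:
{"api": "drive_tool", "payload": {"motion": [{"gripper": 0.28,"linear": [0,0,0.7],"turn": [0,0,0]},{"gripper": 0.28,"linear": [0,0,0.6],"turn": [0,0,0]}]}}

```text
time: 23.15
eef_pos: [578.9, 92.8, 91.2]
ee_rot: [[-0.988, 0.157, 0.002], [0.157, 0.988, -0.0], [-0.002, 0.0, -1.0]]
force: [-4.5, -2.9, 13.8]
gripper_width: 23.8
grasp_force: 7.0
```

Request:
{"api": "drive_tool", "payload": {"motion": [{"gripper": 0.28,"linear": [0,3,-0.4],"turn": [0,0,0]},{"gripper": 0.28,"linear": [0,4,-0.5],"turn": [0,0,0]},{"gripper": 0.28,"linear": [0,4,-0.4],"turn": [0,0,0]}]}}

```text
time: 23.52
eef_pos: [581.4, 103.5, 93.0]
ee_rot: [[-0.988, 0.157, 0.004], [0.157, 0.988, -0.001], [-0.004, -0.0, -1.0]]
force: [-1.2, -4.7, 13.4]
gripper_width: 23.8
grasp_force: 6.8
```

Request:
{"api": "drive_tool", "payload": {"motion": [{"gripper": 0.28,"linear": [0,4,-0.4],"turn": [0,0,0]},{"gripper": 0.28,"linear": [0,4,-0.3],"turn": [0,0,0]}]}}

```text
time: 23.78
eef_pos: [583.3, 111.0, 94.5]
ee_rot: [[-0.987, 0.158, 0.005], [0.158, 0.987, -0.001], [-0.005, -0.0, -1.0]]
force: [-2.9, -4.9, 20.3]
gripper_width: 24.0
grasp_force: 10.5
```

Request:
{"api": "drive_tool", "payload": {"motion": [{"gripper": 0.28,"linear": [0,3,-0.9],"turn": [0,0,0]},{"gripper": 0.28,"linear": [0,3,-0.5],"turn": [0,0,0]}]}}

```text
time: 24.02
eef_pos: [584.3, 117.0, 95.9]
ee_rot: [[-0.987, 0.158, 0.006], [0.158, 0.987, -0.001], [-0.006, -0.0, -1.0]]
force: [-0.9, -5.2, 16.5]
gripper_width: 23.6
grasp_force: 8.3
```

Request:
{"api": "drive_tool", "payload": {"motion": [{"gripper": 0.28,"linear": [0,3,-0.4],"turn": [0,0,0]},{"gripper": 0.28,"linear": [0,3,-0.4],"turn": [0,0,0]}]}}

```text
time: 24.28
eef_pos: [585.2, 123.1, 96.6]
ee_rot: [[-0.987, 0.158, 0.005], [0.158, 0.987, -0.001], [-0.005, 0.0, -1.0]]
force: [-1.1, -3.8, 14.7]
gripper_width: 23.8
grasp_force: 7.5
```

Request:
{"api": "drive_tool", "payload": {"motion": [{"gripper": 0.28,"linear": [0,3,-0.1],"turn": [0,0,0]},{"gripper": 0.28,"linear": [0,3,0],"turn": [0,0,0]}]}}

```text
time: 24.52
eef_pos: [586.2, 129.1, 96.6]
ee_rot: [[-0.987, 0.158, 0.005], [0.158, 0.987, -0.0], [-0.005, 0.0, -1.0]]
force: [-1.6, -3.2, 15.1]
gripper_width: 23.9
grasp_force: 7.6
```

Request:
{"api": "drive_tool", "payload": {"motion": [{"gripper": 0.28,"linear": [0,3,0.1],"turn": [0,0,0]},{"gripper": 0.28,"linear": [0,3,0.2],"turn": [0,0,0]}]}}

```text
time: 24.78
eef_pos: [587.2, 135.3, 96.4]
ee_rot: [[-0.988, 0.157, 0.006], [0.157, 0.988, -0.0], [-0.006, 0.001, -1.0]]
force: [-0.3, -2.0, 15.2]
gripper_width: 23.9
grasp_force: 7.6
```

Request:
{"api": "drive_tool", "payload": {"motion": [{"gripper": 0.28,"linear": [0,2,0.5],"turn": [0,0,0]},{"gripper": 0.28,"linear": [0,2,0.5],"turn": [0,0,0]}]}}

```text
time: 25.02
eef_pos: [588.0, 139.4, 95.6]
ee_rot: [[-0.988, 0.157, 0.006], [0.157, 0.988, 0.0], [-0.006, 0.001, -1.0]]
force: [0.6, -0.6, 17.7]
gripper_width: 23.7
grasp_force: 8.7
```

Request:
{"api": "drive_tool", "payload": {"motion": [{"gripper": 0.28,"linear": [0,2,0.5],"turn": [0,0,0]},{"gripper": 0.28,"linear": [0,2,0.4],"turn": [0,0,0]}]}}

```text
time: 25.28
eef_pos: [588.7, 143.6, 94.9]
ee_rot: [[-0.988, 0.157, 0.006], [0.157, 0.988, 0.001], [-0.006, 0.002, -1.0]]
force: [-0.9, -0.0, 17.6]
gripper_width: 24.1
grasp_force: 8.8
```

Request:
{"api": "drive_tool", "payload": {"motion": [{"gripper": 0.28,"linear": [0,2,0.5],"turn": [0,0,0]},{"gripper": 0.28,"linear": [0,2,0.5],"turn": [0,0,0]},{"gripper": 0.28,"linear": [0,2,0.4],"turn": [0,0,0]}]}}

```text
time: 25.65
eef_pos: [589.7, 149.7, 93.6]
ee_rot: [[-0.988, 0.157, 0.007], [0.157, 0.988, 0.001], [-0.006, 0.002, -1.0]]
force: [-0.1, 0.8, 17.9]
gripper_width: 24.1
grasp_force: 9.0
```

Request:
{"api": "drive_tool", "payload": {"motion": [{"gripper": 0.28,"linear": [0,2,0.4],"turn": [0,0,0]},{"gripper": 0.28,"linear": [0,2,0.4],"turn": [0,0,0]},{"gripper": 0.28,"linear": [0,2,0.3],"turn": [0,0,0]}]}}

```text
time: 26.02
eef_pos: [590.7, 155.8, 92.4]
ee_rot: [[-0.988, 0.157, 0.007], [0.157, 0.988, 0.002], [-0.006, 0.003, -1.0]]
force: [-0.2, 1.8, 16.9]
gripper_width: 23.8
grasp_force: 8.3
```

Request:
{"api": "drive_tool", "payload": {"motion": [{"gripper": 0.28,"linear": [0,2,0.3],"turn": [0,0,0]},{"gripper": 0.28,"linear": [0,2,0.2],"turn": [0,0,0]}]}}

```text
time: 26.28
eef_pos: [591.2, 159.3, 91.9]
ee_rot: [[-0.988, 0.157, 0.006], [0.157, 0.988, 0.001], [-0.006, 0.002, -1.0]]
force: [-0.8, -0.9, 18.3]
gripper_width: 24.0
grasp_force: 8.9
```

Request:
{"api": "drive_tool", "payload": {"motion": [{"gripper": 0.28,"linear": [0,2,-0.2],"turn": [0,0,0]},{"gripper": 0.28,"linear": [0,2,-0.3],"turn": [0,0,0]}]}}

```text
time: 26.52
eef_pos: [591.8, 162.8, 92.3]
ee_rot: [[-0.987, 0.157, 0.006], [0.157, 0.988, -0.0], [-0.006, 0.001, -1.0]]
force: [0.1, -1.8, 16.0]
gripper_width: 24.1
grasp_force: 8.4
```

Request:
{"api": "drive_tool", "payload": {"motion": [{"gripper": 0.28,"linear": [0,3,-0.2],"turn": [0,0,0]},{"gripper": 0.28,"linear": [0,3,-0.2],"turn": [0,0,0]}]}}

```text
time: 26.78
eef_pos: [592.9, 168.9, 92.9]
ee_rot: [[-0.987, 0.158, 0.007], [0.158, 0.988, -0.0], [-0.006, 0.001, -1.0]]
force: [0.8, -0.9, 18.9]
gripper_width: 23.8
grasp_force: 9.4
```

Request:
{"api": "drive_tool", "payload": {"motion": [{"gripper": 0.28,"linear": [0,3,-0.2],"turn": [0,0,0]},{"gripper": 0.28,"linear": [0,3,-0.1],"turn": [0,0,0]},{"gripper": 0.28,"linear": [0,3,-0.1],"turn": [0,0,0]}]}}

```text
time: 27.15
eef_pos: [594.5, 178.2, 93.6]
ee_rot: [[-0.988, 0.157, 0.007], [0.157, 0.988, 0.001], [-0.007, 0.002, -1.0]]
force: [-0.0, 1.5, 19.5]
gripper_width: 24.0
grasp_force: 9.7
```

Request:
{"api": "drive_tool", "payload": {"motion": [{"gripper": 0.28,"linear": [0,3,-0.3],"turn": [0,0,0]},{"gripper": 0.28,"linear": [0,3,-0.1],"turn": [0,0,0]},{"gripper": 0.28,"linear": [0,3,0],"turn": [0,0,0]}]}}

```text
time: 27.52
eef_pos: [596.1, 187.4, 93.9]
ee_rot: [[-0.988, 0.157, 0.008], [0.157, 0.988, 0.001], [-0.007, 0.003, -1.0]]
force: [2.1, 2.2, 19.3]
gripper_width: 23.7
grasp_force: 9.1
```

Request:
{"api": "drive_tool", "payload": {"motion": [{"gripper": 0.28,"linear": [0,3,0],"turn": [0,0,0]},{"gripper": 0.28,"linear": [0,3,0],"turn": [0,0,0]},{"gripper": 0.28,"linear": [0,3,0],"turn": [0,0,0]}]}}

```text
time: 27.9
eef_pos: [597.6, 196.5, 94.0]
ee_rot: [[-0.988, 0.157, 0.008], [0.157, 0.988, 0.002], [-0.007, 0.003, -1.0]]
force: [1.1, 2.8, 17.3]
gripper_width: 24.1
grasp_force: 8.8
```

Request:
{"api": "drive_tool", "payload": {"motion": [{"gripper": 0.28,"linear": [0,2.5,0],"turn": [0,0,0]},{"gripper": 0.28,"linear": [0,2.5,0.1],"turn": [0,0,0]},{"gripper": 0.28,"linear": [0,2.5,0.1],"turn": [0,0,0]}]}}

```text
time: 28.28
eef_pos: [598.8, 204.2, 93.8]
ee_rot: [[-0.988, 0.157, 0.008], [0.157, 0.988, 0.002], [-0.007, 0.004, -1.0]]
force: [2.8, 3.9, 16.5]
gripper_width: 24.2
grasp_force: 8.6
```

Request:
{"api": "drive_tool", "payload": {"motion": [{"gripper": 0.28,"linear": [0,2.5,0.2],"turn": [0,0,0]},{"gripper": 0.28,"linear": [0,2.5,0.2],"turn": [0,0,0]}]}}

```text
time: 28.52
eef_pos: [599.6, 209.3, 93.4]
ee_rot: [[-0.988, 0.157, 0.008], [0.157, 0.988, 0.003], [-0.007, 0.004, -1.0]]
force: [3.5, 5.6, 16.6]
gripper_width: 23.9
grasp_force: 8.7
```

Request:
{"api": "drive_tool", "payload": {"motion": [{"gripper": 0.28,"linear": [0,2,0.2],"turn": [0,0,0]},{"gripper": 0.28,"linear": [0,2,0.2],"turn": [0,0,0]}]}}

```text
time: 28.78
eef_pos: [600.5, 213.1, 92.8]
ee_rot: [[-0.988, 0.157, 0.008], [0.157, 0.988, 0.002], [-0.008, 0.004, -1.0]]
force: [5.3, 3.3, 13.6]
gripper_width: 24.1
grasp_force: 7.0
```

Request:
{"api": "drive_tool", "payload": {"motion": [{"gripper": 0.28,"linear": [0,2,0.3],"turn": [0,0,0]},{"gripper": 0.28,"linear": [0,1.5,0.2],"turn": [0,0,0]}]}}

```text
time: 29.02
eef_pos: [601.4, 215.9, 92.3]
ee_rot: [[-0.988, 0.157, 0.009], [0.157, 0.988, 0.001], [-0.008, 0.003, -1.0]]
force: [4.9, 0.5, 15.0]
gripper_width: 24.3
grasp_force: 7.3
```

```bash
python3 tr.py t6 -2 49 2>/dev/null|grep -v top; python3 look.py w4|head -8;python3 - <<'E'
from go import *
# project expected home positions of the keeper region & side view crop
im=np.load("t6side.npz")["im"]; c=proj("side",[[O[0],O[1],40]])[0].astype(int); print(c)
s=cv2.resize(im[c[1]-50:c[1]+50,c[0]-65:c[0]+65],None,fx=3.2,fy=3.2,interpolation=cv2.INTER_CUBIC)
w=cv2.resize(np.load("w4.npz")["im"],None,fx=.8,fy=.8)
h=max(s.shape[0],w.shape[0]); 
out=np.zeros((h,800,3),np.uint8); a=s[:,:400]; out[:a.shape[0],:a.shape[1]]=a; b=w[:,:400]; out[:b.shape[0],400:400+b.shape[1]]=b
save("v4",out)
E
```

```text
hand [20.6 26.  92.3] F [ 4.9  0.5 15. ] t 29.025
wrist 32785 cyl y,yaw(rel) [-2.298 -0.035] inl 0.8 0.46
side 1133 cyl y,yaw(rel) [-0.835 -0.03 ] inl 0.43 2.72
[601.4 215.9  92.3] [[-0.988, 0.157, 0.009], [0.157, 0.988, 0.001], [-0.008, 0.003, -1.0]] [ 0.21  0.47 -0.02  1.08 -0.    0.37]
cam at [523. 227. 234.] [[ 0.31 -0.03 -0.95]]
cylinder 0.7 [202.4 200.9] [584.3 187.6  45. ]
cheek_tip 0.7 [145.3  52.8] [497.4 179.1  63.5]
cyl cloud 0.94 [118.6, 37.3, 283.0, 320.7] [[511.5, 154.6, 57.8], [561.1, 200.4, 88.3], [631.7, 235.1, 94.4]]
[220 220]
```

View pics/v4.png

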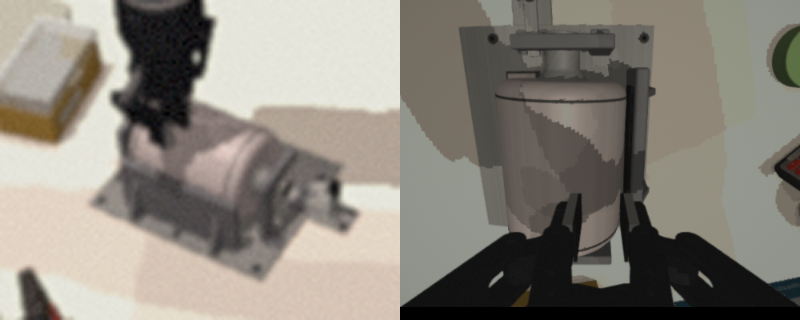

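The cylinder touches the stop at its -x end, but the +x end lags about 4 mm. Release gently, then press again further to the +x side.

Request:
{"api": "drive_tool", "payload": {"motion": [{"gripper": 0.28,"linear": [0,0,-1],"turn": [0,0,0]},{"gripper": 0.28,"linear": [0,0,-1.5],"turn": [0,0,0]},{"gripper": 0.28,"linear": [0,0,-3],"turn": [0,0,0]},{"gripper": 0.28,"linear": [0,0,-5],"turn": [0,0.008,0]},{"gripper": 0.28,"linear": [-10,-25,0],"turn": [0,0,0]},{"gripper": 0.28,"linear": [-12,-27,0],"turn": [0,0,0]},{"gripper": 0.28,"linear": [0,0,0],"turn": [0,0,0]}]}}

```text
time: 30.4
eef_pos: [612.0, 159.0, 99.5]
ee_rot: [[-0.987, 0.159, -0.008], [0.159, 0.987, 0.001], [0.008, -0.0, -1.0]]
force: [-1.0, 0.8, 0.5]
gripper_width: 23.8
grasp_force: 0.0
```

```bash
python3 tr.py t7 -2 49 2>/dev/null|grep -v top; python3 go.py 42 -28 97
```

```text
hand [ 40.  -28.6  99.5] F [-1.   0.8  0.5] t 30.4
wrist 36481 cyl y,yaw(rel) [-0.804 -0.035] inl 0.82 0.46
side 1286 cyl y,yaw(rel) [-0.143 -0.028] inl 0.48 2.18
dock xy z [ 39.1 -26.7  99.6] turn(tool) [ 0.    -0.008 -0.001] shift after turn [-2.9 -1.3  2.6] shift in present tool [-2.9 -1.3  2.5] F [0.46 0.31 0.78] J [ 0.12  0.46 -0.01  1.11  0.    0.28] t 30.55
```

Request:
{"api": "drive_tool", "payload": {"motion": [{"gripper": 0.28,"linear": [-3,0,3.5],"turn": [0,-0.008,0]},{"gripper": 0.28,"linear": [0,0,1],"turn": [0,0,0]},{"gripper": 0.28,"linear": [0,0,0.8],"turn": [0,0,0]},{"gripper": 0.28,"linear": [0,0,0.7],"turn": [0,0,0]},{"gripper": 0.28,"linear": [0,0,0.7],"turn": [0,0,0]},{"gripper": 0.28,"linear": [0,0,0],"turn": [0,0,0]}]}}

```text
time: 31.3
eef_pos: [614.7, 160.2, 93.5]
ee_rot: [[-0.988, 0.157, 0.001], [0.157, 0.988, 0.0], [-0.001, 0.0, -1.0]]
force: [-2.5, -0.6, 4.2]
gripper_width: 23.9
grasp_force: 2.3
```

Now press a little and roll forward slowly, watching the tangential force.

Request:
{"api": "drive_tool", "payload": {"motion": [{"gripper": 0.28,"linear": [0,0,0.7],"turn": [0,0,0]},{"gripper": 0.28,"linear": [0,0.8,0.5],"turn": [0,0,0]},{"gripper": 0.28,"linear": [0,1,0],"turn": [0,0,0]},{"gripper": 0.28,"linear": [0,1,0],"turn": [0,0,0]}]}}

```text
time: 31.8
eef_pos: [615.6, 162.9, 93.4]
ee_rot: [[-0.988, 0.157, 0.003], [0.157, 0.988, 0.0], [-0.003, 0.001, -1.0]]
force: [-3.1, -1.3, 12.3]
gripper_width: 23.9
grasp_force: 6.6
```

Request:
{"api": "drive_tool", "payload": {"motion": [{"gripper": 0.28,"linear": [0,1,0],"turn": [0,0,0]},{"gripper": 0.28,"linear": [0,1,0],"turn": [0,0,0]},{"gripper": 0.28,"linear": [0,1,0],"turn": [0,0,0]}]}}

```text
time: 32.17
eef_pos: [616.3, 165.8, 93.5]
ee_rot: [[-0.988, 0.157, 0.003], [0.157, 0.988, 0.0], [-0.003, 0.001, -1.0]]
force: [-2.6, -2.4, 12.5]
gripper_width: 23.6
grasp_force: 6.8
```

```bash
python3 tr.py t8 -1 49 2>/dev/null|grep -v top
python3 - <<'E'
from go import *
f=np.load("t8wrist.npz"); P=cloud("wrist",f["d"]); L=(P[:,:2]-O)@np.c_[dx,dy]; z=P[:,2]
# top wall band front edge by x-bin; body z>85 excluded
m=(abs(L[:,0])<70)&(L[:,1]>35)&(L[:,1]<75)&(z>63)&(z<71)
for a in range(-70,70,20):
    k=m&(L[:,0]>=a)&(L[:,0]<a+20)
    if k.sum()>20: print(a+10,k.sum(),np.percentile(L[k,1],[3,50,97]).round(1))
# keeper region heights: y -60..-25, |x|<58
for y in range(-70,-20,4):
    k=(abs(L[:,0])<50)&(abs(L[:,1]-y)<2)&(z<40)
    print("y",y,k.sum(),np.median(z[k]).round(1) if k.sum() else None)
E
```

```text
hand [ 43.1 -21.2  93.5] F [-2.6 -2.4 12.5] t 32.175
wrist 38912 cyl y,yaw(rel) [-0.097 -0.004] inl 0.83 0.45
side 1275 cyl y,yaw(rel) [1.259 0.002] inl 0.46 2.29
-60 458 [47.6 51.  55.7]
-40 822 [40.1 50.7 55.8]
-20 756 [39.9 50.6 55.6]
0 695 [40.  50.6 55.7]
20 618 [40.1 50.6 55.7]
40 560 [40.7 50.6 55.7]
60 291 [39.7 50.5 55.7]
y -70 756 4.0
y -66 760 4.1
y -62 760 4.0
y -58 755 4.0
y -54 737 4.6
y -50 129 5.2
y -46 0 None
y -42 0 None
y -38 0 None
y -34 0 None
y -30 0 None
y -26 0 None
y -22 0 None
```

Request:
{"api": "drive_tool", "payload": {"motion": [{"gripper": 0.28,"linear": [0,1,0],"turn": [0,0,0]},{"gripper": 0.28,"linear": [0,1,0],"turn": [0,0,0]},{"gripper": 0.28,"linear": [0,0,0],"turn": [0,0,0]}]}}

```text
time: 32.7
eef_pos: [616.6, 166.5, 93.6]
ee_rot: [[-0.987, 0.158, 0.003], [0.158, 0.987, -0.002], [-0.003, -0.002, -1.0]]
force: [-3.6, -6.4, 15.1]
gripper_width: 24.0
grasp_force: 7.4
```

Request:
{"api": "drive_tool", "payload": {"motion": [{"gripper": 0.28,"linear": [0,0,-1],"turn": [0,0,0]},{"gripper": 0.28,"linear": [0,0,-2],"turn": [0,0,0]},{"gripper": 0.28,"linear": [0,0,-6],"turn": [0,0,0]},{"gripper": 0.28,"linear": [0,-40,-30],"turn": [0,0,0]},{"gripper": 0.28,"linear": [0,-50,-30],"turn": [0,0,0]},{"gripper": 0,"linear": [20,-50,0],"turn": [0,0,0]},{"gripper": 0,"linear": [60,0,0],"turn": [0,0,0]},{"gripper": 0,"linear": [0,0,0],"turn": [0,0,0]},{"gripper": 0,"linear": [0,0,0],"turn": [0,0,0]}]}}

```text
time: 33.83
eef_pos: [515.5, 42.2, 161.3]
ee_rot: [[-0.988, 0.157, 0.002], [0.157, 0.988, -0.0], [-0.002, 0.0, -1.0]]
force: [0.7, -0.3, -0.2]
gripper_width: -0.3
grasp_force: 0.0
```

```bash
python3 tr.py t9 0 49 2>/dev/null|grep -v top
python3 - <<'E'
from go import *
f=np.load("t9wrist.npz"); P=cloud("wrist",f["d"]); L=(P[:,:2]-O)@np.c_[dx,dy]; z=P[:,2]
for y in range(-62,-18,4):
  for xs in((-55,-15),(15,55)):
    k=(L[:,0]>xs[0])&(L[:,0]<xs[1])&(abs(L[:,1]-y)<2)&(z<30)
    print("y",y,k.sum(),np.median(z[k]).round(1) if k.sum() else None,end=" | ")
  print()
k=(abs(L[:,0]+122)<18)&(abs(L[:,1]+30)<18)&(z>38)&(z<52)
print("knob",k.sum(),L[k].mean(0) if k.sum() else None, z[k].max() if k.sum() else None)
r=spotter.place_of("wrist","bolt_knob")
for q in r[:2]: print(q["score"],q["position"],dock(atz("wrist",q["position"],32)[0]))
E
python3 go.py -150 -30 100
```

```text
hand [ -37.1 -159.   161.3] F [ 0.7 -0.3 -0.2] t 33.825
wrist 17784 cyl y,yaw(rel) [ 0.02  -0.007] inl 0.79 0.58
side 1297 cyl y,yaw(rel) [1.246 0.009] inl 0.47 2.21
y -62 164 3.5 | y -62 134 3.1 | 
y -58 159 3.5 | y -58 130 3.2 | 
y -54 177 3.9 | y -54 141 3.8 | 
y -50 182 5.3 | y -50 153 5.1 | 
y -46 185 6.6 | y -46 145 6.6 | 
y -42 183 8.0 | y -42 156 7.8 | 
y -38 191 9.0 | y -38 152 8.9 | 
y -34 159 10.4 | y -34 79 10.0 | 
y -30 38 11.1 | y -30 0 None | 
y -26 26 3.8 | y -26 0 None | 
y -22 51 3.8 | y -22 0 None | 
knob 291 [-116.97004535  -31.67853375] 47.289940692479604
dock xy z [ -36.8 -158.9  160.5] turn(tool) [ 0.     0.001 -0.   ] shift after turn [113.2 128.9  60.5] shift in present tool [113.3 128.9  60.5] F [-0.11  0.57  0.21] J [-0.08  0.23 -0.19  1.14  0.    0.08] t 34.025
```

View pics/t9wrist.png

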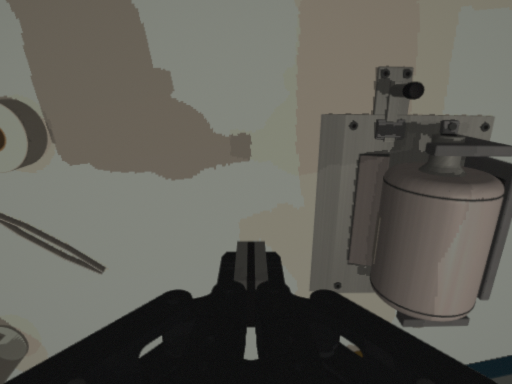

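The cylinder is home at y = 0.0 with yaw -0.007, and the keeper is up, its edge about 8 mm above the plate. In the picture the knob is at (412,90), which is dock (-118.5,-31). Now the bolt.

Request:
{"api": "drive_tool", "payload": {"motion": [{"gripper": 0,"linear": [29,32,0],"turn": [0,0,0]},{"gripper": 0,"linear": [29,32,0],"turn": [0,0,0]},{"gripper": 0,"linear": [29,32,0],"turn": [0,0,0]},{"gripper": 0,"linear": [29,32,0],"turn": [0,0,0]},{"gripper": 0,"linear": [0,0,45],"turn": [0,0,0]},{"gripper": 0,"linear": [0,0,45],"turn": [0,0,0]},{"gripper": 0,"linear": [0,0,45],"turn": [0,0,0]},{"gripper": 0,"linear": [0,0,4],"turn": [0,0,0]},{"gripper": 0,"linear": [0,0,0],"turn": [0,0,0]}]}}

```text
time: 35.15
eef_pos: [421.3, 187.0, 22.4]
ee_rot: [[-0.988, 0.157, 0.001], [0.157, 0.988, 0.0], [-0.001, 0.0, -1.0]]
force: [-0.1, 0.7, 0.2]
gripper_width: 0.4
grasp_force: 0.0
```

```bash
python3 go.py -116 -31 22
```

```text
dock xy z [-152.8  -30.7   22.4] turn(tool) [ 0.     0.001 -0.001] shift after turn [-36.8  -0.3   0.4] shift in present tool [-36.8  -0.2   0.4] F [-0.14  0.7   0.24] J [ 0.24  0.28 -0.54  0.75 -0.    0.39] t 35.15
```

Request:
{"api": "drive_tool", "payload": {"motion": [{"gripper": 0,"linear": [-3,0,0],"turn": [0,0,0]},{"gripper": 0,"linear": [-3,0,0],"turn": [0,0,0]},{"gripper": 0,"linear": [-2,0,0],"turn": [0,0,0]},{"gripper": 0,"linear": [-2,0,0],"turn": [0,0,0]},{"gripper": 0,"linear": [-2,0,0],"turn": [0,0,0]},{"gripper": 0,"linear": [-2,0,0],"turn": [0,0,0]},{"gripper": 0,"linear": [-2,0,0],"turn": [0,0,0]},{"gripper": 0,"linear": [-2,0,0],"turn": [0,0,0]},{"gripper": 0,"linear": [-2,0,0],"turn": [0,0,0]},{"gripper": 0,"linear": [-2,0,0],"turn": [0,0,0]},{"gripper": 0,"linear": [-2,0,0],"turn": [0,0,0]},{"gripper": 0,"linear": [-2,0,0],"turn": [0,0,0]}]}}

```text
time: 36.65
eef_pos: [446.1, 182.7, 21.6]
ee_rot: [[-0.988, 0.157, 0.0], [0.157, 0.988, -0.0], [-0.0, -0.0, -1.0]]
force: [-2.7, 0.5, 0.7]
gripper_width: -0.0
grasp_force: 1.0
```

Request:
{"api": "drive_tool", "payload": {"motion": [{"gripper": 0,"linear": [-2,0,0],"turn": [0,0,0]},{"gripper": 0,"linear": [-2,0,0],"turn": [0,0,0]},{"gripper": 0,"linear": [-2,0,0],"turn": [0,0,0]}]}}

```text
time: 37.02
eef_pos: [452.2, 181.7, 21.6]
ee_rot: [[-0.988, 0.157, 0.0], [0.157, 0.988, -0.0], [-0.0, 0.0, -1.0]]
force: [-2.0, 1.4, 0.8]
gripper_width: 0.1
grasp_force: 1.0
```

Request:
{"api": "drive_tool", "payload": {"motion": [{"gripper": 0,"linear": [-2,0,0],"turn": [0,0,0]},{"gripper": 0,"linear": [-2,0,0],"turn": [0,0,0]},{"gripper": 0,"linear": [-1.5,0,0],"turn": [0,0,0]}]}}

```text
time: 37.4
eef_pos: [457.6, 180.8, 21.6]
ee_rot: [[-0.988, 0.157, 0.0], [0.157, 0.988, -0.0], [-0.0, 0.0, -1.0]]
force: [-2.8, -0.1, 0.2]
gripper_width: -0.2
grasp_force: 1.0
```

Request:
{"api": "drive_tool", "payload": {"motion": [{"gripper": 0,"linear": [-1,0,0],"turn": [0,0,0]},{"gripper": 0,"linear": [-1,0,0],"turn": [0,0,0]}]}}

```text
time: 37.65
eef_pos: [459.4, 180.6, 21.6]
ee_rot: [[-0.988, 0.157, 0.0], [0.157, 0.988, 0.0], [-0.0, 0.0, -1.0]]
force: [-4.6, -0.2, 0.8]
gripper_width: 0.2
grasp_force: 2.5
```

Request:
{"api": "drive_tool", "payload": {"motion": [{"gripper": 0,"linear": [-1,0,0],"turn": [0,0,0]},{"gripper": 0,"linear": [0,0,0],"turn": [0,0,0]}]}}

```text
time: 37.9
eef_pos: [459.4, 180.5, 21.5]
ee_rot: [[-0.988, 0.157, -0.001], [0.157, 0.988, 0.0], [0.001, 0.0, -1.0]]
force: [-6.1, 0.6, 2.2]
gripper_width: 0.2
grasp_force: 3.3
```

Request:
{"api": "drive_tool", "payload": {"motion": [{"gripper": 0,"linear": [-1,0,0],"turn": [0,0,0]},{"gripper": 0,"linear": [-1,0,0],"turn": [0,0,0]},{"gripper": 0,"linear": [0,0,0],"turn": [0,0,0]}]}}

```text
time: 38.28
eef_pos: [459.6, 180.5, 21.4]
ee_rot: [[-0.988, 0.156, -0.005], [0.156, 0.988, 0.001], [0.005, 0.0, -1.0]]
force: [-14.5, 2.8, 9.0]
gripper_width: -0.1
grasp_force: 7.1
```

Request:
{"api": "drive_tool", "payload": {"motion": [{"gripper": 0,"linear": [5,0,0],"turn": [0,0,0]},{"gripper": 0,"linear": [25,0,0],"turn": [0,0,0]},{"gripper": 0,"linear": [10,0,-40],"turn": [0,0,0]},{"gripper": 0,"linear": [0,0,-60],"turn": [0,0,0]},{"gripper": 0,"linear": [0,-40,-40],"turn": [0,0,0]},{"gripper": 0,"linear": [0,-50,0],"turn": [0,0,0]},{"gripper": 0,"linear": [-20,-50,0],"turn": [0,0,0]},{"gripper": 0,"linear": [0,0,0],"turn": [0,0,0]},{"gripper": 0,"linear": [0,0,0],"turn": [0,0,0]}]}}

```text
time: 39.4
eef_pos: [420.9, 44.8, 161.7]
ee_rot: [[-0.987, 0.158, 0.001], [0.158, 0.987, -0.0], [-0.001, 0.0, -1.0]]
force: [0.5, 0.3, 0.8]
gripper_width: -0.3
grasp_force: 0.0
```

```bash
python3 tr.py t10 0 49 2>/dev/null|grep -v top
python3 - <<'E'
from go import *
f=np.load("t10wrist.npz"); P=cloud("wrist",f["d"]); L=(P[:,:2]-O)@np.c_[dx,dy]; z=P[:,2]
k=(abs(L[:,0])<50)&(abs(L[:,1]+34)<2)&(z<30); print("keeper z@-34",k.sum(),np.median(z[k]))
k=(abs(L[:,0]+105)<20)&(abs(L[:,1]+30)<18)&(z>40)&(z<52)
print("knob",k.sum(),L[k].mean(0), L[k].min(0),L[k].max(0))
E
```

```text
hand [-130.9 -171.3  161.7] F [0.5 0.3 0.8] t 39.4
wrist 9098 cyl y,yaw(rel) [ 0.055 -0.028] inl 0.58 1.08
side 1291 cyl y,yaw(rel) [1.024 0.004] inl 0.48 2.13
keeper z@-34 250 10.395600409555387
knob 195 [-97.95490025 -30.45785978] [-104.01187854  -35.83030433] [-90.85931024 -23.26892736]
```

View pics/t10wrist.png

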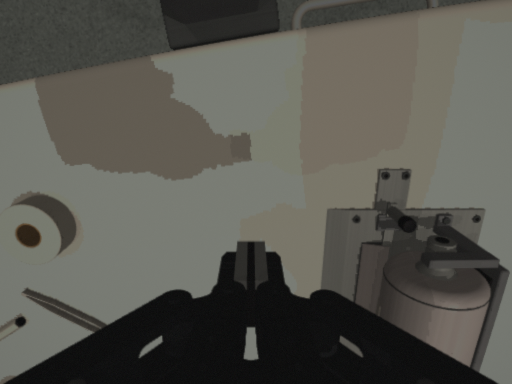

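```bash
cp t9wrist.npz /tmp
python3 - <<'E'
from go import *
# use stored camera pose approx: wrist calibration now valid for t10 only; for t9 use the old saved side/top views too
for n,t in(("wrist","t10"),("side","t9"),("side","t10"),("top","t9"),("top","t10"),("top0","")):
    f=np.load((t+n if t else n)+".npz"); c="top" if n=="top0" else n; P=cloud(c,f["d"]); L=(P[:,:2]-O)@np.c_[dx,dy]; z=P[:,2]
    k=(abs(L[:,0]+108)<25)&(abs(L[:,1]+30)<14)&(z>36)&(z<52)
    kt=k&(z>44)
    k2=(abs(L[:,0]+76)<8)&(abs(L[:,1]-5)<25)&(z>72)&(z<84)
    print(n,t,"knob top",kt.sum(),np.round((L[kt].min(0)+L[kt].max(0))/2,1) if kt.sum() else "", "all",k.sum(),L[k].mean(0).round(1) if k.sum() else "","cheek x mid",k2.sum(),L[k2,0].mean().round(1) if k2.sum() else "")
    if c!="wrist":pass
E
```

```text
wrist t10 knob top 153 [-97.3 -29.4] all 231 [-98.3 -30.8] cheek x mid 668 -78.2
side t9 knob top 9 [-118.4  -27.5] all 21 [-118.5  -26.5] cheek x mid 44 -76.9
side t10 knob top 7 [-97.5 -27. ] all 19 [-97.1 -26.8] cheek x mid 45 -77.1
top t9 knob top 0  all 0  cheek x mid 52 -75.4
top t10 knob top 16 [-95.1 -31.6] all 19 [-95.3 -31.6] cheek x mid 54 -75.4
top0  knob top 16 [-117.1  -30.1] all 17 [-117.1  -31.3] cheek x mid 52 -75.4
```

The knob is at dock x = -96, the keeper is up and the cylinder is home. The hand is clear, so I hand the job in.

```bash
python3 -c "
from plant import robot
print(robot.close_job())"
```

```text
the job is handed in; nothing more can be done
None
```

The cylinder is fully home against the stop with the keeper up behind it. The slide bolt is pushed fully in to its end, and no reading showed more than 21 N on the cylinder. I handed the job in at about 40 s with the hand clear, and it has not returned a verdict.

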